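# Seat the rotor on the centrifuge drive and close the lid

## Robot

A 6-joint arm with a two-finger parallel gripper is mounted at the origin on the work surface. World frame = base frame: x ahead of the robot, y to its left, z up, the work surface at z = 0. Lengths are in m, angles in rad, forces in N, time in s.
With the tool pointing down it reaches from about 0.3 to 0.85 m from the base axis. Payload 4.2 kg.
Tool frame: the origin (TCP) lies at the very end of the fingers, on their centre line; the grasp point (between the pads) lies behind it (arm.hold_point_z is the y of the grasp point in the tool frame, in m); y points along the fingers, z is the direction in which the jaws open and shut, and the axes are right-handed (so a half turn about y gives the same grasp; the last joint's range is limited). The gripper opens to 91 mm and grips with 3 to 60 N. Pads are 32 mm wide; open, the fingers measure 118 mm over their backs; the gripper's body (76 mm by 178 mm) begins 60 mm behind the grasp point.
Start: joints at [-1.248, 0.32, 1.565, -0, 1.257, -0.02], TCP at [0.193, -0.542, 0.192] pointing down, gripper open.
Joint ranges: [-3.11, 3.11], [-0.84, 2.01], [0.21, 2.61], [-1.34, 4.49], [0.05, 2.63], [-2.56, 2.56]. Speed limits (rad/s): [2.57, 2.57, 3.14, 3.14, 3.14, 3.14].

## Interface

Orientations are given as a unit quaternion [x, y, z, w].
In Python, from plant import arm gives the robot as it stands. The module is installed in compiled form; this text tells all that it offers.
- The arm moves only by the tool move_arm, never from a script. Its argument "deltas" is a list of rows, each a list of 7 numbers: the shift along the tool's x, y, z in units of 40 mm (1.0 is 40 mm), then the turn, a rotation vector about the tool's x, y, z in units of 5 degrees (1.0 is 5 degrees), then the closure, from 0 (fully open) to 1 (shut). A call has 1 to 5 rows; each row shifts and turns the commanded pose from where the row before left it, along the tool's axes as they then stand; what a row does not reach is not made up. A row lasts 1/12 s, in which the tool goes at most 41.7 mm and 7.16 degrees, less where a joint would pass 70% of its speed; a pose out of reach is approached as far as the arm can. A call is refused whole if a number of a shift passes 1 or a number of a turn 1, either way. A call with a gripper value outside its range is refused whole. The fingers move at their own pace and stop on an object; "newtons" is the grip in N (left out, the last holds). Time passes only in rows, so rows that do not move let the fingers close. It gives the time, the measured TCP pose, the force and the opening at its end, in the units of the state.
- arm.state(): the state, without advancing time (a new reading comes with each control period).
- arm.capture(name): name is "scene" or "side" or "wrist"; returns a dict with "image" (420x560x3 uint8, red, green, blue), "depth" (420x560 float32, m along the optical axis (not along the pixel's ray), 0 where there is no reading), "K" (3x3 intrinsics, pixels), "R" (3x3) and "t" (3): a world point X has camera coordinates R X + t. Camera axes: x right, y down, z forward; pixel columns grow to the right and rows downward; lengths in m; the calibration is good to about 2 mm. A picture is of the moment at which its call begins.
- arm.close_job(): hands the job in, once; it reports no verdict.
Trained networks look in the newest picture that a camera, given by its name, has taken for a name from the list of things; names that differ only in an ending like _2 or _b are one class to them, and where a whole thing is asked for, a point or a joint stands for the part that bears it (a point fixed in the world has none). Each returns a list of dicts, best first, with "p" (0 to 1); they miss things now and then, are a little off and sometimes report something else, mostly with a low value. They report only what shows in the picture. A call takes as long as a camera call. They do not tell look-alikes from the thing itself.
- arm.trace(target, camera): "mask" (420x560 bool, what is visible of it) and "xy" ([column, row] in pixels, amid what is visible of it).
- arm.place_of(target, camera): "xy" ([column, row] in pixels: a listed point, or the origin of a listed thing).
The state is a dict: "time": time; "joints": joint angles; "qvel": joint speeds; "joint_efforts": joint torques, N m; "ee_pos": TCP position; "ee_rot": TCP orientation; "wrist_force": force on the tool from outside, world axes, zero at the start; "ft_torque": the same for the moment, N m; "finger_gap": finger opening in m.
Only numpy, scipy, OpenCV 4.12 (cv2) and the standard library are available. Lean on these libraries where they do the work, as an engineer would, in place of code of your own. Each camera call takes 0.05 s, during which the arm holds its last target. There are 200 camera calls.

## Task

Take the blue rotor from its round rest and fit it on the small centrifuge's drive spindle: lower it over the cone, turn it under light pressure until its two slots drop over the drive dogs, and see that it sits fully home and level, never forcing it down while it rides on the dogs. Let go, then close the lid. Handle the machine gently and leave everything else on the bench where it stands.

Things in the scene. Friction and masses are not known exactly. Their poses are not given: they have to be found in the camera images.
- rotor_grip (a point): Centre of the square black grip on top of the blue 12-place rotor (0.36 to 0.5 kg, 112 mm wide, 82 mm tall). The grip is 30 x 30 mm, 40 mm tall, its flats facing the rotor's x and y axes; this point is half-way up it on the rotor's axis, 62 mm above the rotor's underside and 20 mm above its flat top, which is 66 mm across with sides sloping down from there. z points up.
- rotor_hub (a point): Centre of the blue rotor's underside; axes as the grip's. The hub's end (44 mm wide) has two drive slots, 8 mm wide and 8.5 mm deep, open downward, along the rotor's +x and -x (two white dots on the rotor's top mark them), so it fits in either of two ways. Above them a tapered bore, 24 mm wide at its mouth 8.5 mm up, narrows by 1 mm of radius in 4 mm of height.
- centrifuge: Small white benchtop centrifuge, fixed, 210 mm wide, 280 mm front to rear, deck 148 mm high. Origin at bench height under the drive axis, z up, -x to its control front (facing the middle of the bench), +x to its rear. A round bowl 150 mm wide, centred on the axis, opens at the deck; its floor is at z = 45 mm. A push of over 35 N by rotor or fingers on any part damages it.
- drive (a point): Centre of the tip of the drive spindle in the bowl, 93 mm above the centrifuge's origin; axes as the centrifuge's, they do not turn with the spindle. Spindle from the top: cone 12 mm wide at the tip and 24 mm wide 24 mm lower, neck 24 mm wide for 12 mm, shoulder 36 mm wide. It can be turned without end, against about 0.12 N m of drag.
- seat (a point): Where the rotor's underside centre lies when home: on the drive axis, 60.5 mm above the centrifuge's origin. Two flat-topped brass dogs, 5 mm wide, stand out 8 mm from the neck on opposite sides, tops 6 mm above this point: a rotor riding on them is 6 mm too high. Which way the dogs point differs each time and is not measured. Pressing over about 10 N can drag the spindle round.
- lid (a joint): The centrifuge's lid: 0 closed, grows as it opens, rad. It starts open at 1.66 to 1.8, leaning a little back (stop at 1.8), and its weight keeps it open. Pushed forward from its outer face past upright (below about 1.4) it sinks shut by itself, softly damped, in about two seconds.
- lid_hinge (a point): Middle of the lid's hinge line, at x = 103 mm, z = 150 mm in the centrifuge's frame; the hinge runs along its y axis.
- lid_edge (a point): Middle of the lid's free edge on its outer face (the upper face when closed), 198 mm from the hinge. The lid is a slab 205 mm wide and 22 mm thick, with a teal finger tab at the middle of the free edge standing out 12 mm. x points along the slab from the free edge to the hinge, y along the hinge, z out of the outer face.
- rest_a: Round grey rest 130 mm wide and 12 mm tall, fixed; the blue rotor starts on it. Origin under its centre.
- spare_rotor: Silver 6-place spare rotor with a grey grip, 112 mm wide, 82 mm tall, on a second grey rest; leave alone. Origin at the centre of its underside.
- tube_rack: Blue tube rack with small capped tubes, 85 x 190 mm, 48 mm tall; leave alone. Origin under its centre.
- white_bottle: White bottle with a blue cap, 64 mm wide, 135 mm tall; leave alone. Origin under its centre.
- amber_bottle: Amber bottle with a black cap, 60 mm wide, 140 mm tall; leave alone. Origin under its centre.
- beaker: Glass beaker, 72 mm wide, 85 mm tall; leave alone. Origin under its centre.
- tip_box: Teal pipette-tip box with a clear top, 120 x 82 mm, 63 mm tall; leave alone. Origin under its centre.
- rotor_key: T-handled hex key with a red handle 90 mm long (along y), shank 90 mm (along x), lying flat; leave alone. Origin under the handle's middle.
Mind the look-alikes: they are no part of the job. Leave any orange or red look-alike of the part that bears rotor_grip alone.

How it is judged:
By the outcome, as a careful person would: the job done as asked, in the order asked, and still so for the second after the job is handed in, with the robot touching nothing.
It also fails if it takes over 64 s, if anything falls off the work surface, if the arm or the gripper's body presses on something with over 40 N, if the wrist force passes 120 N, or if a joint passes its speed limit or range.

## Working session

There is one attempt and no reset: what is moved stays moved. The work goes in short steps, Python scripts to look and compute and a tool call to move; the robot and the scene stay as the last step left them, time stands still between calls to the robot, and variables do not carry over. Pictures are saved under pics/ and viewed, about 8 in all and at most 12, crops included, and the job is handed in when it is done.

Besides the shell and the picture viewer there is one more tool, called after "Call:" by a JSON object that holds its "name" and its "arguments", one argument or row to a line. move_arm: Moves the arm, as the interface text tells. Its arguments: {"type":"object","properties":{"deltas":{"type":"array","items":{"type":"array","items":{"type":"number"}}},"newtons":{"type":"number"}},"required":["deltas"]}

```bash
mkdir -p pics; cat > h.py <<'E'
import numpy as np, cv2
from scipy.spatial.transform import Rotation as Ro
from plant import arm
def cap(n,f=None):
    c=arm.capture(n)
    if f: cv2.imwrite('pics/'+f,c['image'][...,::-1])
    return c
def ray(c,xy):
    d=np.linalg.inv(c['K'])@[xy[0],xy[1],1]; return -c['R'].T@c['t'], c['R'].T@d
def atz(c,xy,z):
    o,d=ray(c,xy); return o+d*(z-o[2])/d[2]
def dep(c,xy):
    o,d=ray(c,xy); u,v=int(round(xy[0])),int(round(xy[1])); p=c['depth'][v-2:v+3,u-2:u+3]; p=p[p>0]
    return o+d*np.median(p) if len(p) else None
def proj(c,X):
    p=c['K']@(c['R']@np.array(X)+c['t']); return p[:2]/p[2]
E
python3 - <<'E'
from h import *
np.set_printoptions(precision=4,suppress=True)
s=arm.state();print(s['time'],s['ee_pos'],s['ee_rot'],s['finger_gap'],arm.hold_point_z,s['wrist_force'])
print(Ro.from_quat(s['ee_rot']).as_matrix())
for n in['scene','side']:
    c=cap(n,n+'0.png'); print(n,-c['R'].T@c['t'])
    for t in['rotor_grip','rotor_hub','centrifuge','drive','lid_hinge','lid_edge','rest_a','spare_rotor','tube_rack','white_bottle','amber_bottle','beaker','tip_box']:
        for r in arm.place_of(t,n)[:3]: print(t,round(r['p'],2),np.round(r['xy'],1),dep(c,r['xy']))
E
cd pics; python3 -c "
import cv2,numpy as np
cv2.imwrite('a.png',np.vstack([cv2.imread('scene0.png'),cv2.imread('side0.png')])[:, :])"
```

```text
0.0 [ 0.1931 -0.541   0.1911] [-0.1207  0.6974 -0.6961  0.1205] 0.09091043514083066 -0.0188 [ 0.1796 -0.0433 -0.6025]
[[-0.9418 -0.0006  0.3362]
 [-0.3362  0.0016 -0.9418]
 [-0.     -1.     -0.0017]]
scene [ 1.0654 -1.0263  0.8665]
rotor_grip 0.95 [178.9 322.7] [ 0.5231 -0.6124  0.0653]
rotor_grip 0.73 [287.6 147.5] [0.322  0.2336 0.0769]
rotor_grip 0.72 [267.  209.6] [ 0.4775 -0.1577  0.0851]
rotor_hub 0.92 [268.6 226.5] [ 0.4965 -0.1808  0.0416]
rotor_hub 0.9 [130.4 318.1] [ 0.3889 -0.6472  0.0341]
rotor_hub 0.77 [182.1 335.5] [ 0.5389 -0.6241  0.0418]
centrifuge 0.65 [323.9 192.4] [ 0.6114 -0.0364  0.1235]
drive 0.93 [327.5 171.9] [0.5845 0.0412 0.1484]
lid_hinge 0.73 [343.3 145. ] [0.4505 0.4857 0.0048]
lid_hinge 0.61 [341.6 286.1] [ 0.7866 -0.2716  0.0174]
lid_edge 0.95 [362.3  91. ] [0.5912 0.2665 0.3442]
rest_a 0.46 [268.3 229.1] [ 0.4982 -0.1855  0.0352]
spare_rotor 0.91 [263.3 270.7] [ 0.5893 -0.353   0.0454]
tube_rack 0.9 [357.5 243.3] [ 0.7649 -0.1168  0.043 ]
white_bottle 0.94 [341.  281.3] [ 0.7842 -0.2733  0.036 ]
white_bottle 0.61 [169.9 268. ] [ 0.3726 -0.4842  0.0589
[... 510 characters left out ...]
535]
rotor_hub 0.87 [377.4 168.3] [ 0.4838 -0.5922  0.041 ]
rotor_hub 0.82 [239.5 404.3] [0.31   0.2554 0.045 ]
centrifuge 0.66 [215.9 314. ] [0.4639 0.1622 0.1492]
drive 0.64 [213.7 294.2] [0.5577 0.0983 0.0457]
lid_hinge 0.72 [167.4 308.8] [0.531  0.2372 0.2022]
lid_edge 0.63 [120.6 280.3] [0.5722 0.2833 0.3387]
rest_a 0.88 [298.9 262.8] [ 0.444  -0.1231  0.0514]
spare_rotor 0.92 [313.9 210.2] [ 0.5303 -0.3031  0.0499]
tube_rack 0.56 [218.2 229.5] [ 0.7089 -0.0647  0.0407]
white_bottle 0.75 [246.4 193.4] [ 0.7441 -0.2256  0.0416]
amber_bottle 0.78 [305.  181.5] [ 0.6502 -0.412   0.0103]
beaker 0.61 [331.8 176.2] [ 0.5855 -0.474   0.0295]
tip_box 0.83 [392.9 224.6] [ 0.314  -0.4057  0.0549]
```

View pics/scene0.png

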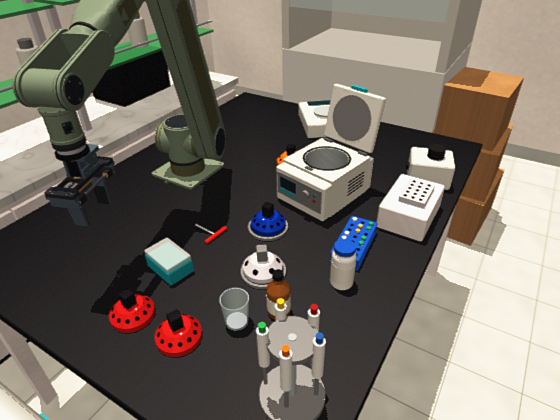

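View pics/side0.png

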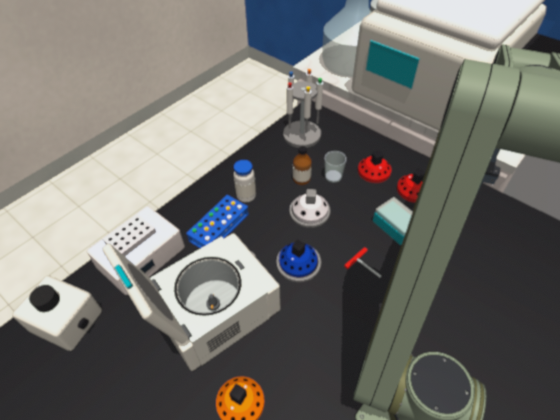

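The scene shows candidates for the rotor: blue (267,215), spare silver (263,262), red (131,308), red (178,328), and orange behind the centrifuge (283,157). In the side view blue is at (298,258) and orange at (240,400). By the description I take the blue one.

```bash
python3 - <<'E'
from h import *
np.set_printoptions(precision=4,suppress=True)
for n in['scene','side']:
    c=cap(n)
    H,W=c['depth'].shape; uu,vv=np.meshgrid(np.arange(W),np.arange(H))
    P=np.stack([uu,vv,np.ones_like(uu)],-1)@np.linalg.inv(c['K']).T*c['depth'][...,None]
    X=(P-c['t'])@c['R']; 
    m=(c['depth']>0)&(abs(X[...,2]-.148)<.004)&(abs(X[...,0]-.58)<.25)&(abs(X[...,1]-.1)<.25)
    m=cv2.morphologyEx(m.astype(np.uint8),cv2.MORPH_OPEN,np.ones((3,3)))
    k,l,st,_=cv2.connectedComponentsWithStats(m); b=1+np.argmax(st[1:,4]); p=X[l==b][:,:2]
    print(n,'deck',cv2.minAreaRect((p*1000).astype(np.float32)),len(p), X[l==b][:,2].mean())
    # lid: points above .17
    m=(c['depth']>0)&(X[...,2]>.18)&(X[...,2]<.4)&(abs(X[...,0]-.58)<.2)&(abs(X[...,1]-.25)<.12)
    q=X[m]; mu=q.mean(0); print('lid',len(q),mu,np.linalg.svd(q-mu,full_matrices=0)[2][2],q[:,2].max(),q.min(0),q.max(0))
    # rotor blue
    im=c['image'].astype(int); m=(abs(X[...,0]-.47)<.08)&(abs(X[...,1]+.15)<.08)&(X[...,2]>.045)
    q=X[m]; print('rotor z',np.percentile(q[:,2],[50,90,97,99.5]))
    g=q[q[:,2]>.086]; print('grip top',g[g[:,2]>.092].mean(0) if (g[:,2]>.092).any() else g.mean(0),len(g))
    for z,(t) in [(.012+.062,'rotor_grip')]:
        for r in arm.place_of(t,n): print(t,round(r['p'],2),r['xy'],atz(c,r['xy'],z))
    for r in arm.place_of('drive',n): print('drive',round(r['p'],2),atz(c,r['xy'],.093))
    for r in arm.place_of('lid_hinge',n): print('hinge',round(r['p'],2),atz(c,r['xy'],.15))
E
```

```text
scene deck ((541.4935913085938, 121.08684539794922), (214.22854614257812, 213.3958282470703), 77.77751922607422) 1148 0.14849902399625742
lid 2729 [0.5787 0.2479 0.2667] [-0.1971 -0.951   0.2381] 0.3554488664712942 [0.4662 0.2058 0.18  ] [0.6757 0.3019 0.3554]
rotor z [0.0553 0.0932 0.0961 0.0967]
grip top [ 0.4742 -0.1481  0.0948] 68
rotor_grip 0.92 [123.5, 300.6] [ 0.3658 -0.6365  0.074 ]
rotor_grip 0.63 [176.5, 319.1] [ 0.517 -0.612  0.074]
rotor_grip 0.59 [269.1, 210.8] [ 0.4783 -0.1474  0.074 ]
rotor_grip 0.52 [290.1, 151.4] [0.3435 0.2159 0.074 ]
drive 0.61 [0.5335 0.1442 0.093 ]
drive 0.59 [0.3653 0.8715 0.093 ]
hinge 0.82 [0.5457 0.2436 0.15  ]
side deck ((537.890869140625, 119.35166931152344), (210.97642517089844, 213.8699188232422), 77.88758087158203) 3677 0.14830768096995167
lid 2427 [0.5439 0.264  0.295 ] [-0.2299 -0.9324  0.2789] 0.35643912153263313 [0.4625 0.2084 0.1803] [0.6714 0.3034 0.3564]
rotor z [0.0545 0.0938 0.0956 0.0977]
grip top [ 0.4677 -0.1456  0.0947] 109
rotor_grip 0.91 [239.2, 396.3] [0.3148 0.2479 0.074 ]
rotor_grip 0.8 [376.9, 155.7] [ 0.5033 -0.61    0.074 ]
rotor_grip 0.78 [421.4, 179.1] [ 0.3362 -0.6075  0.074 ]
rotor_grip 0.73 [298.8, 249.4] [ 0.4633 -0.1458  0.074 ]
drive 0.8 [0.5358 0.1191 0.093 ]
drive 0.4 [0.7488 0.2369 0.093 ]
hinge 0.62 [0.5556 0.2192 0.15  ]
hinge 0.3 [0.475  0.1634 0.15  ]
```

Call:
{"name": "move_arm", "arguments": {
  "deltas": [
    [-0.75,-0.27,-0.53,0,0,0,0],
    [-0.75,-0.27,-0.53,0,0,0,0],
    [-0.75,-0.27,-0.53,0,0,0,0],
    [-0.75,-0.27,-0.53,0,0,0,0],
    [-0.75,-0.27,-0.53,0,0,0,0]
  ]
}}

```text
time: 2.22
ee_pos: [0.2995, -0.3899, 0.2465]
ee_rot: [0.12, -0.697, 0.697, -0.12]
wrist_force: [0.3, -0.2, 0.5]
finger_gap: 0.0914
```

Call:
{"name": "move_arm", "arguments": {
  "deltas": [
    [-0.75,-0.27,-0.53,0,0,0,0],
    [-0.75,-0.27,-0.53,0,0,0,0],
    [-0.75,-0.27,-0.53,0,0,0,0],
    [-0.75,-0.27,-0.53,0,0,0,0],
    [-0.75,-0.27,-0.53,0,0,0,0]
  ]
}}

```text
time: 2.63
ee_pos: [0.4052, -0.2394, 0.3008]
ee_rot: [0.12, -0.697, 0.697, -0.121]
wrist_force: [1.5, -0.6, 0.1]
finger_gap: 0.0909
```

Call:
{"name": "move_arm", "arguments": {
  "deltas": [
    [-0.75,-0.27,-0.53,0,0,0,0],
    [-0.75,-0.27,-0.53,0,0,0,0],
    [-0.75,-0.27,-0.53,0,0,0,0],
    [0,0,0,0,0,0,0],
    [0,0,0,0,0,0,0]
  ]
}}

```text
time: 3.05
ee_pos: [0.4689, -0.1496, 0.3327]
ee_rot: [0.122, -0.696, 0.697, -0.122]
wrist_force: [-0.0, -0.6, -0.3]
finger_gap: 0.0916
```

```bash
python3 - <<'E'
from h import *
np.set_printoptions(precision=4,suppress=True)
s=arm.state();print(s['time'],s['ee_pos'],s['joints'])
c=cap('wrist','w1.png');print(-c['R'].T@c['t'],c['R'],c['K'])
R=Ro.from_quat(s['ee_rot']).as_matrix();print('cam in tool',R.T@(-c['R'].T@c['t']-s['ee_pos']))
for t in['rotor_grip','rotor_hub','drive']:
    for r in arm.place_of(t,'wrist')[:3]: print(t,round(r['p'],2),np.round(r['xy'],1),atz(c,r['xy'],.074))
E
```

```text
3.05 [ 0.4689 -0.1496  0.3327] [-0.332   0.128   1.4708 -0.0003  1.5418  0.8922]
[ 0.5493 -0.1196  0.5249] [[ 0.3392 -0.9407  0.0001]
 [-0.8983 -0.3239  0.297 ]
 [-0.2794 -0.1008 -0.9549]] [[323.6784   0.     277.3916]
 [  0.     323.6784 211.5065]
 [  0.       0.       1.    ]]
cam in tool [-0.0859 -0.1921 -0.0007]
rotor_hub 0.96 [ 18.  165.8] [0.3573 0.1964 0.074 ]
rotor_hub 0.66 [536.1 232.4] [ 0.5174 -0.5407  0.074 ]
drive 0.86 [85.7 45.9] [0.5408 0.1337 0.074 ]
```

View pics/w1.png

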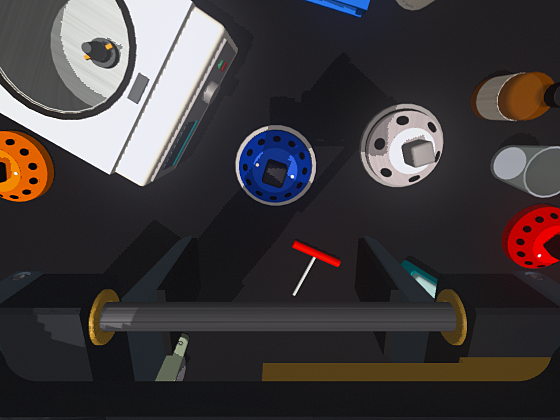

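The blue rotor shows at (275,174), its grip turned slightly. The spindle is at (98,50) with brass dogs at about (84,61) and (112,44). I'll take one enlarged crop of both.

```bash
python3 - <<'E'
import cv2,numpy as np
i=cv2.imread('pics/w1.png')
a=cv2.resize(i[125:220,225:325],(640,608)[::-1] if 0 else (600,570),interpolation=cv2.INTER_CUBIC)
b=cv2.resize(i[25:75,75:125][:47],(600,564),interpolation=cv2.INTER_CUBIC)
b=np.vstack([b,np.zeros((6,600,3),np.uint8)])
cv2.imwrite('pics/c1.png',cv2.resize(np.hstack([a,b]),(800,380)))
E
```

```text
(no output)
```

View pics/c1.png

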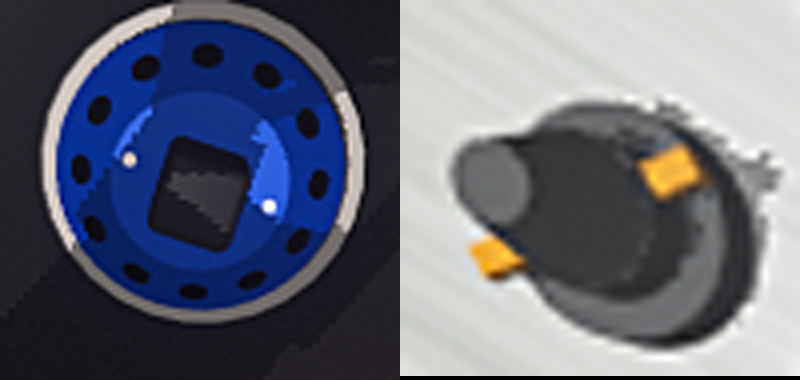

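```bash
python3 - <<'E'
from h import *
np.set_printoptions(precision=4,suppress=True)
c=cap('wrist'); s=arm.state()
d=[atz(c,p,.054) for p in[(257.25,164.75),(292.25,176.5)]]; v=d[1]-d[0]
print('rotor',(d[0]+d[1])/2,np.linalg.norm(v),np.degrees(np.arctan2(v[1],v[0])))
g=[atz(c,(225+x/4,125+y/4),.094) for x,y in[(180,137),(250,158),(232,252),(150,230)]]
print('grip',np.mean(g,0),[np.degrees(np.arctan2(*(b-a)[1::-1])) for a,b in zip(g,g[1:]+g[:1])])
e=[atz(c,(75+x/8,25+y/8),.0665) for x,y in[(672,172),(497,257)]]; v=e[1]-e[0]
print('dogs',e,(e[0]+e[1])/2,np.linalg.norm(v),np.degrees(np.arctan2(v[1],v[0])))
print('tip',atz(c,(86.25,47.9),.093))
R=Ro.from_quat(s['ee_rot']).as_matrix(); print('tool x',np.degrees(np.arctan2(R[1,0],R[0,0])),s['joints'])
H,W=c['depth'].shape; uu,vv=np.meshgrid(np.arange(W),np.arange(H))
P=np.stack([uu,vv,np.ones_like(uu)],-1)@np.linalg.inv(c['K']).T*c['depth'][...,None]; X=(P-c['t'])@c['R']
m=(abs(X[...,2]-.093)<.0025)&(np.hypot(X[...,0]-.536,X[...,1]-.12)<.03);print('tip depth',X[m].mean(0),m.sum())
m=(abs(X[...,2]-.094)<.0025)&(np.hypot(X[...,0]-.468,X[...,1]+.146)<.03);print('grip depth',X[m].mean(0),m.sum(), cv2.minAreaRect((X[m][:,:2]*1000).astype(np.float32)))
E
```

```text
rotor [ 0.4671 -0.1466  0.054 ] 0.05403824854393918 -89.18179250969062
grip [ 0.4705 -0.147   0.094 ] [np.float64(-87.16445806568883), np.float64(-170.78216869349177), np.float64(94.18235313796451), np.float64(1.2428973090673154)]
dogs [array([0.5706, 0.0467, 0.0665]), array([0.5491, 0.0704, 0.0665])] [0.5598 0.0585 0.0665] 0.03204912881568046 132.2280547769585
tip [0.5385 0.1192 0.093 ]
tool x -160.47190961875322 [-0.3375  0.1276  1.4731 -0.0003  1.5418  0.8925]
tip depth [0.5402 0.1225 0.0925] 101
grip depth [ 0.4703 -0.1435  0.0932] 412 ((470.18231201171875, -143.4292755126953), (28.73194122314453, 28.348459243774414), 3.1208293437957764)
```

```bash
python3 - <<'E'
from h import *
np.set_printoptions(precision=4,suppress=True)
c=cap('wrist'); s=arm.state()
e=[atz(c,p,.0665) for p in[(109,46.5),(87.1,57.1)]]; v=e[1]-e[0]
print('dogs',e,(e[0]+e[1])/2,np.linalg.norm(v),np.degrees(np.arctan2(v[1],v[0])))
R=Ro.from_quat(s['ee_rot']).as_matrix()
for n in[(.4695,-.1455,.0)]: print(R.T@(np.array(n)-s['ee_pos']),R)
print(s['joints'])
E
```

```text
dogs [array([0.5494, 0.1069, 0.0665]), array([0.5277, 0.1312, 0.0665])] [0.5386 0.119  0.0665] 0.0326051616899498 131.75533735218036
[-0.0045  0.3321 -0.0052] [[-0.9425 -0.0007  0.3342]
 [-0.3342 -0.     -0.9425]
 [ 0.0007 -1.     -0.0002]]
[-0.3375  0.1276  1.4729 -0.0003  1.5417  0.8925]
```

Call:
{"name": "move_arm", "arguments": {
  "deltas": [
    [-0.11,0.5,-0.12,0,0.9,0,0],
    [0,0.9,0,0,0.9,0,0],
    [0,0.9,0,0,0.9,0,0],
    [0,0.9,0,0,0.9,0,0],
    [0,0.9,0,0,0,0,0]
  ]
}}

```text
time: 3.77
ee_pos: [0.4698, -0.1457, 0.167]
ee_rot: [0.008, -0.707, 0.707, -0.009]
wrist_force: [0.7, -0.1, -0.6]
finger_gap: 0.0912
```

Call:
{"name": "move_arm", "arguments": {
  "deltas": [
    [0,0.9,0,0,0,0,0],
    [0,0.5,0,0,0,0,0],
    [0,0,0,0,0,0,0]
  ]
}}

```text
time: 4.02
ee_pos: [0.4664, -0.1445, 0.1079]
ee_rot: [-0.013, 0.708, -0.706, 0.006]
wrist_force: [-0.6, 0.1, -0.6]
finger_gap: 0.0915
```

```bash
python3 - <<'E'
from h import *
np.set_printoptions(precision=4,suppress=True)
c=cap('side','s2.png'); s=arm.state(); R=Ro.from_quat(s['ee_rot']).as_matrix()
print(s['time'],s['ee_pos'],np.degrees(np.arctan2(R[1,2],R[0,2])),R.T@(np.array([.4695,-.1455,.060])-s['ee_pos'])/.04,s['joints'])
cv2.imwrite('pics/s2c.png',cv2.resize(c['image'][190:330,220:390][...,::-1],None,fx=3,fy=3))
E
```

```text
4.0667 [ 0.4686 -0.1451  0.1106] -88.44159631393502 [-0.0294  1.2654  0.0131] [-0.3237  0.2613  1.872  -0.0001  1.0134  1.22  ]
```

View pics/s2c.png

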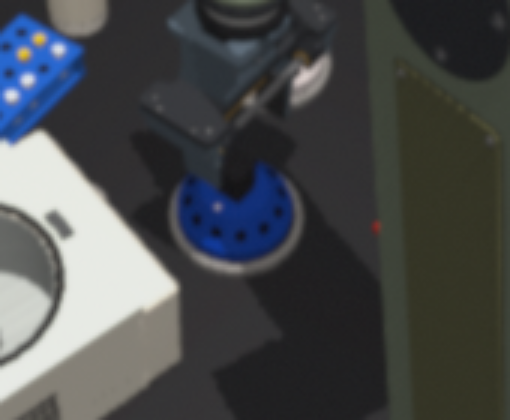

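The gripper hangs centred over the blue rotor's grip (crop ~ (240,180)), clear of everything else. Descending and closing.

Call:
{"name": "move_arm", "arguments": {
  "deltas": [
    [0,0.65,0,0,0,0,0],
    [0,0.6,0,0,0,0,0],
    [0,0,0,0,0,0,0]
  ],
  "newtons": 30
}}

```text
time: 4.32
ee_pos: [0.4689, -0.1449, 0.0609]
ee_rot: [-0.011, 0.707, -0.707, 0.008]
wrist_force: [-2.2, -0.2, 0.2]
finger_gap: 0.0914
```

Call:
{"name": "move_arm", "arguments": {
  "deltas": [
    [0,0,0,0,0,0,1],
    [0,0,0,0,0,0,1],
    [0,0,0,0,0,0,1],
    [0,0,0,0,0,0,1],
    [0,0,0,0,0,0,1]
  ]
}}

```text
time: 4.73
ee_pos: [0.4713, -0.1452, 0.0635]
ee_rot: [0.009, -0.707, 0.707, -0.011]
wrist_force: [-0.6, -0.0, 0.6]
finger_gap: 0.061
```

Call:
{"name": "move_arm", "arguments": {
  "deltas": [
    [0,0,0,0,0,0,1],
    [0,0,0,0,0,0,1]
  ]
}}

```text
time: 4.9
ee_pos: [0.4707, -0.145, 0.0627]
ee_rot: [0.01, -0.707, 0.707, -0.01]
wrist_force: [0.3, -0.3, 1.0]
finger_gap: 0.0472
```

```bash
python3 - <<'E'
from h import *
np.set_printoptions(precision=4,suppress=True)
s=arm.state(); R=Ro.from_quat(s['ee_rot']).as_matrix()
print(s['time'],s['ee_pos'],np.degrees(np.arctan2(R[1,2],R[0,2])),s['finger_gap'],s['wrist_force'],s['ft_torque'])
E
```

```text
4.9 [ 0.4707 -0.145   0.0627] -88.35841846880473 0.047219011281367206 [ 0.307  -0.2512  1.0157] [ 0.0171 -0.0218 -0.0304]
```

Call:
{"name": "move_arm", "arguments": {
  "deltas": [
    [0,0,0,0,0,0,1],
    [0,0,0,0,0,0,1],
    [0,0,0,0,0,0,1],
    [0,0,0,0,0,0,1],
    [0,0,0,0,0,0,1]
  ]
}}

```text
time: 5.32
ee_pos: [0.4705, -0.1449, 0.0623]
ee_rot: [0.01, -0.707, 0.707, -0.01]
wrist_force: [-0.3, -0.2, 0.5]
finger_gap: 0.0295
```

Call:
{"name": "move_arm", "arguments": {
  "deltas": [
    [0,-0.3,0,0,0,0,1],
    [0,-0.6,0,0,0,0,1],
    [0,-0.6,0,0,0,0,1],
    [0,0,0,0,0,0,1],
    [0,0,0,0,0,0,1]
  ]
}}

```text
time: 5.73
ee_pos: [0.4707, -0.145, 0.1223]
ee_rot: [0.01, -0.707, 0.707, -0.01]
wrist_force: [-0.3, -1.2, -5.7]
finger_gap: 0.0296
```

```bash
python3 - <<'E'
from h import *
np.set_printoptions(precision=4,suppress=True)
s=arm.state(); R=Ro.from_quat(s['ee_rot']).as_matrix()
print(s['time'],s['ee_pos'],np.degrees(np.arctan2(R[1,2],R[0,2])),s['finger_gap'],s['wrist_force'],s['ft_torque'])
E
```

```text
5.7333 [ 0.4707 -0.145   0.1223] -88.36480081305972 0.029572242866796213 [-0.2923 -1.2154 -5.6665] [ 0.0284  0.0239 -0.0055]
```

Call:
{"name": "move_arm", "arguments": {
  "deltas": [
    [0,-0.95,0,0,0,0,1],
    [0,-0.95,0,0,0,0,1],
    [-0.236,-0.55,-0.6,0,0,0,1],
    [-0.236,-0.3,-0.8,0,0,0,1],
    [-0.236,-0.2,-0.85,0,0,0,1]
  ]
}}

```text
time: 6.15
ee_pos: [0.4962, -0.0538, 0.24]
ee_rot: [0.009, -0.707, 0.707, -0.009]
wrist_force: [0.7, 1.0, -4.1]
finger_gap: 0.0299
```

Call:
{"name": "move_arm", "arguments": {
  "deltas": [
    [-0.236,0,-0.86,0,0,0,1],
    [-0.236,0,-0.86,0,0,0,1],
    [-0.236,0,-0.86,0,0,0,1],
    [-0.236,0,-0.86,0,0,0,1],
    [-0.236,0,-0.86,0,0,0,1]
  ]
}}

```text
time: 6.57
ee_pos: [0.5372, 0.1206, 0.2373]
ee_rot: [0.012, -0.707, 0.707, -0.008]
wrist_force: [0.8, -1.2, -5.1]
finger_gap: 0.0294
```

Call:
{"name": "move_arm", "arguments": {
  "deltas": [
    [0,0,0,0,-1,0,1],
    [0,0,0,0,-1,0,1],
    [0,0,0,0,-1,0,1],
    [0,0,0,0,-1,0,1],
    [0,0,0,0,-1,0,1]
  ]
}}

```text
time: 6.98
ee_pos: [0.5371, 0.1191, 0.237]
ee_rot: [-0.167, 0.688, -0.688, 0.162]
wrist_force: [-0.2, -0.2, -6.2]
finger_gap: 0.0298
```

Call:
{"name": "move_arm", "arguments": {
  "deltas": [
    [0,0,0,0,-1,0,1],
    [0,0,0,0,-1,0,1],
    [0,0,0,0,-1,0,1],
    [0,0,0,0,0,0,1],
    [0,0,0,0,0,0,1]
  ]
}}

```text
time: 7.4
ee_pos: [0.5375, 0.119, 0.238]
ee_rot: [-0.252, 0.661, -0.661, 0.249]
wrist_force: [-0.3, 0.6, -4.5]
finger_gap: 0.0297
```

```bash
python3 - <<'E'
from h import *
np.set_printoptions(precision=4,suppress=True)
c=cap('wrist','w3.png'); s2=cap('side','s3.png');s=arm.state(); R=Ro.from_quat(s['ee_rot']).as_matrix()
print(s['time'],s['ee_pos'],np.degrees(np.arctan2(R[1,2],R[0,2])),s['finger_gap'],s['wrist_force'],s['ft_torque'],s['joints'])
print(R.T@(np.array([.5386,.119,0])-s['ee_pos'])/.04)
def q(x): return cv2.resize(x['image'][...,::-1],(400,300))
cv2.imwrite('pics/v3.png',np.hstack([q(c),cv2.resize(s2['image'][180:380,100:330][...,::-1],(345,300))]))
E
```

```text
7.5 [0.538 0.119 0.239] -48.45794753621162 0.0293768008510409 [-0.1411  0.3357 -4.6369] [-0.0017 -0.0463 -0.016 ] [ 0.197   0.257   1.5349 -0.0001  1.3521  1.0427]
[-0.0242  5.9741  0.0183]
```

View pics/v3.png

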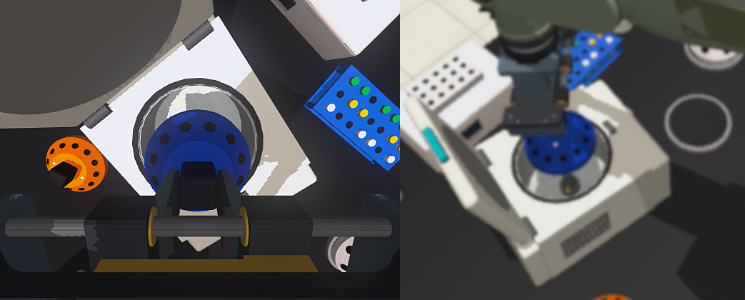

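```bash
cat >> h.py <<'E'
def cloud(c):
    H,W=c['depth'].shape; uu,vv=np.meshgrid(np.arange(W),np.arange(H))
    P=np.stack([uu,vv,np.ones_like(uu)],-1)@np.linalg.inv(c['K']).T*c['depth'][...,None]; return (P-c['t'])@c['R']
E
python3 - <<'E'
from h import *
from scipy.optimize import least_squares
np.set_printoptions(precision=4,suppress=True)
c=cap('wrist'); X=cloud(c); s=arm.state(); im=c['image'].astype(int)
# rotor cone: blue pixels, fit surface z = a - b*r
m=(im[...,2]>1.6*im[...,0])&(im[...,2]>60)&(np.hypot(X[...,0]-.538,X[...,1]-.119)<.06)&(X[...,2]>.17)&(X[...,2]<.26)
p=X[m]; under=s['ee_pos'][2]-.0503
print('rotor pts',len(p),p[:,2].min(),p[:,2].max(),'pred top',under+.042)
p=p[p[:,2]<under+.038]
f=lambda v:v[2]-v[3]*np.hypot(p[:,0]-v[0],p[:,1]-v[1])-p[:,2]
r=least_squares(f,[.538,.119,.25,1],loss='soft_l1',f_scale=.001);print('cone axis',r.x,np.std(r.fun))
m=(abs(X[...,2]-.148)<.004)
for n,cc in(('wrist',c),('side',cap('side'))):
    XX=cloud(cc); d=np.hypot(XX[...,0]-.538,XX[...,1]-.119); m=(abs(XX[...,2]-.1485)<.004)&(d<.1)
    q=XX[m]; th=np.arctan2(q[:,1]-.119,q[:,0]-.538); e=[]
    for b in range(-36,36):
        k=(th//(np.pi/36)==b)
        if k.sum()>3: j=q[k]; e.append(j[np.argmin(np.hypot(j[:,0]-.538,j[:,1]-.119))])
    e=np.array(e); g=least_squares(lambda v:np.hypot(e[:,0]-v[0],e[:,1]-v[1])-v[2],[.538,.119,.075],loss='soft_l1',f_scale=.001);print(n,'bowl',g.x,len(e),np.std(g.fun))
E
```

```text
rotor pts 9610 0.18673330682250974 0.25736861967032276 pred top 0.2310348440259122
cone axis [0.5368 0.1205 0.2669 1.1379] 0.0016992494152475103
wrist bowl [0.5356 0.1195 0.0771] 63 0.004711052950463478
side bowl [0.5389 0.1187 0.0747] 61 0.004835500220922778
```

Call:
{"name": "move_arm", "arguments": {
  "deltas": [
    [0,0.6,0.03,0,0,0,1],
    [0,0.8,0,0,0,0,1],
    [0,0.7,0,0,0,0,1],
    [0,0.5,0,0,0,0,1],
    [0,0.2,0,0,0,0,1]
  ]
}}

```text
time: 8.02
ee_pos: [0.5385, 0.1186, 0.1257]
ee_rot: [-0.252, 0.662, -0.661, 0.25]
wrist_force: [0.8, 0.7, -3.1]
finger_gap: 0.0298
```

Call:
{"name": "move_arm", "arguments": {
  "deltas": [
    [0,0.03,0,0,0,0,1],
    [0,0,0,0,0,0,1],
    [0,0,0,0,0,0,1]
  ]
}}

```text
time: 8.27
ee_pos: [0.54, 0.1182, 0.1284]
ee_rot: [0.251, -0.661, 0.661, -0.252]
wrist_force: [0.3, 0.8, -5.4]
finger_gap: 0.03
```

Call:
{"name": "move_arm", "arguments": {
  "deltas": [
    [0,0.1,0,0,0,0,1],
    [0,0.1,0,0,0,0,1],
    [0,0,0,0,0,0,1],
    [0,0,0,0,0,0,1]
  ]
}}

```text
time: 8.6
ee_pos: [0.5402, 0.1194, 0.1197]
ee_rot: [-0.25, 0.661, -0.661, 0.252]
wrist_force: [0.7, 4.5, -3.2]
finger_gap: 0.0297
```

Call:
{"name": "move_arm", "arguments": {
  "deltas": [
    [0,0.05,0,0,0,0,1],
    [0,0,0,0,0,0,1],
    [0,0,0,0,0,0,1]
  ]
}}

```text
time: 8.85
ee_pos: [0.5402, 0.1197, 0.1179]
ee_rot: [-0.25, 0.662, -0.66, 0.252]
wrist_force: [0.9, 5.3, -0.9]
finger_gap: 0.0296
```

Call:
{"name": "move_arm", "arguments": {
  "deltas": [
    [0,0.05,0,0,0,0,1],
    [0,0,0,0,0,0,1],
    [0,0,0,0,0,0,1]
  ]
}}

```text
time: 9.1
ee_pos: [0.5403, 0.1201, 0.1162]
ee_rot: [-0.25, 0.662, -0.66, 0.252]
wrist_force: [1.5, 7.3, 0.0]
finger_gap: 0.0297
```

Call:
{"name": "move_arm", "arguments": {
  "deltas": [
    [-0.04,0,-0.03,0,0,0,1],
    [0,0,0,0,0,0,1],
    [0,0,0,0,0,0,1]
  ]
}}

```text
time: 9.35
ee_pos: [0.5401, 0.1206, 0.1155]
ee_rot: [-0.251, 0.661, -0.661, 0.252]
wrist_force: [1.4, 3.8, -1.2]
finger_gap: 0.0299
```

```bash
python3 - <<'E'
from h import *
np.set_printoptions(precision=4,suppress=True)
s=arm.state(); R=Ro.from_quat(s['ee_rot']).as_matrix()
print(s['time'],s['ee_pos'],np.degrees(np.arctan2(R[1,2],R[0,2])),R[2],s['finger_gap'],s['wrist_force'],s['ft_torque'],s['joints'])
E
```

```text
9.35 [0.5401 0.1206 0.1155] -48.356743670680125 [-0.0012 -1.      0.0003] 0.029928433418976542 [ 1.3601  3.834  -1.1856] [ 0.9139 -0.2558 -0.0572] [0.1986 0.3451 1.7313 0.0004 1.064  1.0424]
```

Call:
{"name": "move_arm", "arguments": {
  "deltas": [
    [-0.04,0,-0.035,0,0,0,1],
    [0,0,0,0,0,0,1],
    [0,0,0,0,0,0,1]
  ]
}}

```text
time: 9.6
ee_pos: [0.5397, 0.1216, 0.1147]
ee_rot: [0.252, -0.66, 0.661, -0.251]
wrist_force: [0.1, 0.8, -2.9]
finger_gap: 0.0299
```

Call:
{"name": "move_arm", "arguments": {
  "deltas": [
    [0,0.05,0,0,0,0,1],
    [0,0,0,0,0,0,1],
    [0,0,0,0,0,0,1]
  ]
}}

```text
time: 9.85
ee_pos: [0.54, 0.1219, 0.1127]
ee_rot: [0.251, -0.661, 0.661, -0.251]
wrist_force: [1.7, -0.2, -5.9]
finger_gap: 0.0296
```

Call:
{"name": "move_arm", "arguments": {
  "deltas": [
    [0,0.03,0,0,0,0,1],
    [0,0,0,0,0,0,1],
    [0,0,0,0,0,0,1]
  ]
}}

```text
time: 10.1
ee_pos: [0.5402, 0.1221, 0.1119]
ee_rot: [0.251, -0.661, 0.661, -0.252]
wrist_force: [2.0, -1.1, -4.8]
finger_gap: 0.0296
```

Call:
{"name": "move_arm", "arguments": {
  "deltas": [
    [0,0.03,0,0,0,0,1],
    [0,0,0,0,0,0,1],
    [0,0,0,0,0,0,1]
  ]
}}

```text
time: 10.35
ee_pos: [0.5404, 0.1222, 0.1114]
ee_rot: [0.251, -0.661, 0.661, -0.252]
wrist_force: [1.2, -0.9, 1.5]
finger_gap: 0.0293
```

Call:
{"name": "move_arm", "arguments": {
  "deltas": [
    [0,0.02,0,0,0,0,1],
    [0,0,0,0,0,0,1],
    [0,0,0,0,0,0,1]
  ]
}}

```text
time: 10.6
ee_pos: [0.5405, 0.1222, 0.1113]
ee_rot: [0.251, -0.661, 0.661, -0.252]
wrist_force: [0.2, -1.3, 6.1]
finger_gap: 0.0296
```

```bash
python3 - <<'E'
from h import *
np.set_printoptions(precision=4,suppress=True)
s=arm.state(); R=Ro.from_quat(s['ee_rot']).as_matrix()
print(s['time'],s['ee_pos'],np.degrees(np.arctan2(R[1,2],R[0,2])),R[2],s['finger_gap'],s['wrist_force'],s['ft_torque'],s['joints'])
E
```

```text
10.6 [0.5405 0.1222 0.1113] -48.35073249573562 [-0.0013 -1.      0.0014] 0.029561103469798636 [ 0.1787 -1.3145  6.1416] [-0.3919 -0.1293 -0.0288] [ 0.202   0.3498  1.7359 -0.0006  1.0541  1.0461]
```

Hard stop at the home height (0.1113 against an expected 0.1108; riding on the dogs would give 0.1168). Releasing.

Call:
{"name": "move_arm", "arguments": {
  "deltas": [
    [0,-0.03,0,0,0,0,1],
    [0,0,0,0,0,0,0.45],
    [0,0,0,0,0,0,0.45],
    [0,0,0,0,0,0,0.45],
    [0,0,0,0,0,0,0.45]
  ]
}}

```text
time: 11.02
ee_pos: [0.5394, 0.1224, 0.1109]
ee_rot: [-0.252, 0.661, -0.661, 0.251]
wrist_force: [0.2, -0.2, 0.8]
finger_gap: 0.0498
```

Call:
{"name": "move_arm", "arguments": {
  "deltas": [
    [0,-0.2,0,0,0,0,0.45],
    [0,-0.7,0,0,0,0,0.45],
    [0,-0.9,0,0,0,0,0.45],
    [0,-0.9,0,0,0,0,0.45],
    [0,-0.9,0,0,0,0,0.45]
  ]
}}

```text
time: 11.43
ee_pos: [0.5394, 0.1223, 0.2573]
ee_rot: [-0.251, 0.661, -0.661, 0.251]
wrist_force: [0.8, 0.2, -0.6]
finger_gap: 0.0502
```

Call:
{"name": "move_arm", "arguments": {
  "deltas": [
    [0,-0.9,0,0,0,0,0.45],
    [0,-0.9,0,0,0,0,0.45],
    [0,0,0,0,0,0,0.45]
  ]
}}

```text
time: 11.68
ee_pos: [0.5426, 0.123, 0.3358]
ee_rot: [0.246, -0.66, 0.662, -0.257]
wrist_force: [0.5, 1.0, 0.4]
finger_gap: 0.0502
```

```bash
python3 - <<'E'
from h import *
from scipy.optimize import least_squares
np.set_printoptions(precision=4,suppress=True)
c=cap('wrist','w4.png'); w=cap('side','s4.png'); s=arm.state(); R=Ro.from_quat(s['ee_rot']).as_matrix()
print(s['time'],s['ee_pos'],s['finger_gap'],s['wrist_force'],s['joints'],R)
for n,c_ in(('wrist',c),('side',w)):
    X=cloud(c_); d=np.hypot(X[...,0]-.540,X[...,1]-.121)
    m=(d<.022)&(X[...,2]>.12)&(X[...,2]<.16); print(n,'griptop z (exp .1425)',np.percentile(X[m][:,2],[50,90]),m.sum(),X[m].mean(0))
    m=(d>.023)&(d<.031)&(X[...,2]>.09)&(X[...,2]<.115); p=X[m]
    if len(p)>20:
        k=least_squares(lambda v:v[0]+v[1]*(p[:,0]-.54)+v[2]*(p[:,1]-.121)-p[:,2],[.1,0,0],loss='soft_l1',f_scale=.001).x; print('flat top (exp .1025)',k,len(p))
    m=(d<.09)&(abs(X[...,2]-.148)<.004)&(d>.077); print('deck',np.median(X[m][:,2]))
a=c['image'][...,::-1]; b=w['image'][180:380,100:330][...,::-1]
cv2.imwrite('pics/v4.png',np.hstack([cv2.resize(a,(440,330)),cv2.resize(b,(360,330))]))
X=cloud(w); m=(X[...,2]>.18)&(X[...,2]<.4)&(abs(X[...,0]-.56)<.15)&(X[...,1]>.2)&(X[...,1]<.33)
q=X[m];print('lid',q.max(0),q.min(0)); t=q[q[:,2]>q[:,2].max()-.006];print(t.mean(0),t.min(0),t.max(0))
for n in('side','scene'):
    cc=w if n=='side' else cap('scene')
    for r in arm.place_of('lid_edge',n)[:2]: print(n,r['p'],r['xy'],dep(cc,r['xy']))
E
```

```text
11.7833 [0.5404 0.1225 0.3292] 0.049793673032442164 [-0.5835  0.1389  0.0042] [0.2021 0.2315 1.3494 0.     1.5567 1.0461] [[-0.7473  0.0039  0.6645]
 [-0.6645  0.0008 -0.7473]
 [-0.0035 -1.      0.002 ]]
wrist griptop z (exp .1425) [0.1414 0.1425] 614 [0.5418 0.1242 0.1403]
flat top (exp .1025) [0.1017 0.0003 0.0062] 714
deck 0.14794865696613146
side griptop z (exp .1425) [0.1408 0.1441] 185 [0.534  0.122  0.1381]
flat top (exp .1025) [ 0.1028 -0.0009  0.0017] 147
deck 0.1488626584046745
lid [0.6712 0.3035 0.3549] [0.4623 0.209  0.1801]
[0.5701 0.2762 0.352 ] [0.5422 0.265  0.3489] [0.5998 0.2861 0.3549]
side 0.59 [120.3, 280.9] [0.7604 0.2414 0.0785]
scene 0.93 [359.2, 92.1] [0.5809 0.2663 0.3386]
scene 0.25 [344.6, 144.0] [0.4531 0.493  0.0069]
```

View pics/v4.png

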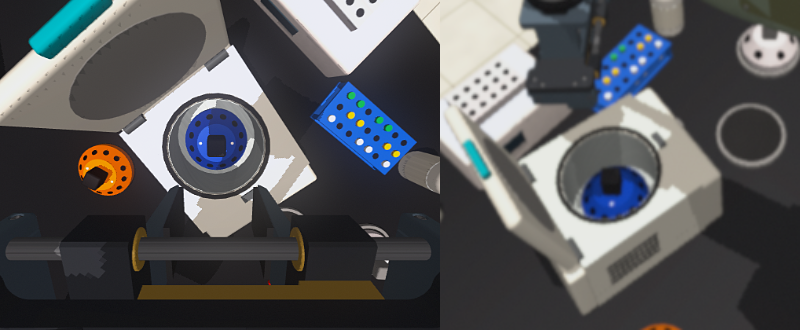

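The rotor sits in the bowl, level (top plane 0.102–0.103, tilt < 0.4°), grip top at 0.1425 as expected. Next, up over the lid and behind it.

Call:
{"name": "move_arm", "arguments": {
  "deltas": [
    [0,-0.9,0,0,0,0,1],
    [0,-0.9,0,0,0,0,1],
    [0,0,0,0,0,0,1],
    [-0.717,0,-0.525,0,0,0,1],
    [-0.717,0,-0.525,0,0,0,1]
  ]
}}

```text
time: 12.35
ee_pos: [0.555, 0.1913, 0.3991]
ee_rot: [0.25, -0.661, 0.661, -0.25]
wrist_force: [0.5, -0.1, -0.7]
finger_gap: 0.0201
```

Call:
{"name": "move_arm", "arguments": {
  "deltas": [
    [-0.717,0,-0.525,0,0,0,1],
    [-0.717,0,-0.525,0,0,0,1],
    [-0.717,0,-0.525,0,0,0,1],
    [-0.717,0,-0.525,0,0,0,1],
    [0,0,0,0,-1,0,1]
  ]
}}

```text
time: 12.77
ee_pos: [0.5851, 0.3371, 0.3941]
ee_rot: [-0.284, 0.649, -0.648, 0.28]
wrist_force: [-0.7, -1.3, -1.1]
finger_gap: 0.0007
```

Call:
{"name": "move_arm", "arguments": {
  "deltas": [
    [0,0,0,0,-1,0,1],
    [0,0,0,0,-1,0,1],
    [0,0,0,0,-1,0,1],
    [0,0,0,0,-1,0,1],
    [0,0,0,0,-1,0,1]
  ]
}}

```text
time: 13.18
ee_pos: [0.5847, 0.3309, 0.3971]
ee_rot: [-0.416, 0.573, -0.572, 0.414]
wrist_force: [0.3, 0.7, 0.2]
finger_gap: 0.0005
```

Call:
{"name": "move_arm", "arguments": {
  "deltas": [
    [0,0,0,0,-1,0,1],
    [0,0,0,0,0,0,1],
    [0,0,0,0,0,0,1]
  ]
}}

```text
time: 13.43
ee_pos: [0.5847, 0.3308, 0.3977]
ee_rot: [-0.439, 0.555, -0.555, 0.437]
wrist_force: [0.4, 0.1, 0.2]
finger_gap: 0.0005
```

```bash
python3 - <<'E'
from h import *
np.set_printoptions(precision=4,suppress=True)
c=cap('scene','sc5.png'); w=cap('side','s5.png'); s=arm.state(); R=Ro.from_quat(s['ee_rot']).as_matrix()
print(s['time'],s['ee_pos'],s['finger_gap'],s['wrist_force'],s['joints'],R)
u=np.array([.211,.977])
for n,cc in(('scene',c),('side',w)):
    X=cloud(cc); a=(X[...,:2]-[.540,.121])@u; b=(X[...,:2]-[.540,.121])@[-.977,.211]
    m=(cc['depth']>0)&(X[...,2]>.30)&(X[...,2]<.36)&(a>.05)&(a<.26)&(abs(b)<.11); print(n,'lid u',np.percentile(a[m],[0,1,50,99,100]),np.percentile(b[m],[1,99]),X[m][:,2].max())
a=c['image'][40:240,230:480][...,::-1]; b=w['image'][180:380,60:310][...,::-1]
cv2.imwrite('pics/v5.png',np.hstack([cv2.resize(a,(400,320)),cv2.resize(b,(400,320))]))
E
```

```text
13.5333 [0.5848 0.3308 0.3983] 0.0005513645707747427 [-0.1146 -0.4059  0.6671] [ 0.4978  0.4613  0.8426 -0.0001  1.8392  0.7326] [[-0.2327 -0.0012  0.9726]
 [-0.9726 -0.0007 -0.2327]
 [ 0.001  -1.     -0.001 ]]
scene lid u [0.133  0.1362 0.1454 0.1621 0.1662] [-0.1037  0.0955] 0.35543650869713994
side lid u [0.1359 0.1365 0.1523 0.1658 0.1661] [-0.0939  0.104 ] 0.355209349837024
```

View pics/v5.png

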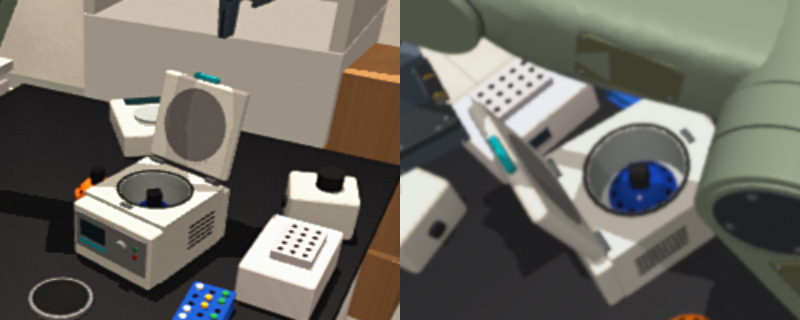

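Call:
{"name": "move_arm", "arguments": {
  "deltas": [
    [0,0.6,0,0,0,0,1],
    [0,0.9,0,0,0,0,1],
    [0,0.7,0,0,0,0,1],
    [0.3,0,0,0,0,0,1],
    [0.3,0,0,0,0,0,1]
  ]
}}

```text
time: 13.95
ee_pos: [0.5784, 0.3066, 0.3096]
ee_rot: [-0.44, 0.555, -0.555, 0.437]
wrist_force: [-0.6, -0.3, 1.4]
finger_gap: 0.0005
```

Call:
{"name": "move_arm", "arguments": {
  "deltas": [
    [0.15,0,0,0,0,0,1],
    [0.15,0,0,0,0,0,1],
    [0.15,0,0,0,0,0,1],
    [0.15,0,0,0,0,0,1],
    [0.15,0,0,0,0,0,1]
  ]
}}

```text
time: 14.37
ee_pos: [0.5727, 0.2779, 0.3125]
ee_rot: [0.437, -0.555, 0.555, -0.439]
wrist_force: [1.4, 0.9, 0.4]
finger_gap: 0.0003
```

Call:
{"name": "move_arm", "arguments": {
  "deltas": [
    [0.2,0,0,0,0,0,1],
    [0.2,0,0,0,0,0,1],
    [0.2,0,0,0,0,0,1],
    [0.2,0,0,0,0,0,1],
    [0.2,0,0,0,0,0,1]
  ]
}}

```text
time: 14.78
ee_pos: [0.5629, 0.2384, 0.311]
ee_rot: [0.439, -0.555, 0.555, -0.438]
wrist_force: [1.0, 0.4, -0.1]
finger_gap: 0.0009
```

Call:
{"name": "move_arm", "arguments": {
  "deltas": [
    [0.2,0,0,0,0,0,1],
    [0.2,0,0,0,0,0,1],
    [0.2,0,0,0,0,0,1],
    [0,0,0,0,0,0,1]
  ]
}}

```text
time: 15.12
ee_pos: [0.557, 0.2142, 0.3113]
ee_rot: [0.438, -0.555, 0.555, -0.438]
wrist_force: [0.6, -1.0, -0.5]
finger_gap: 0.0003
```

```bash
python3 - <<'E'
from h import *
np.set_printoptions(precision=4,suppress=True)
c=cap('scene','sc6.png'); w=cap('side','s6.png'); s=arm.state()
print(s['time'],s['ee_pos'],s['wrist_force'])
u=np.array([.211,.977]); print('u tcp',(np.array(s['ee_pos'])[:2]-[.54,.121])@u)
for n,cc in(('scene',c),('side',w)):
    X=cloud(cc); a=(X[...,:2]-[.540,.121])@u; b=(X[...,:2]-[.540,.121])@[-.977,.211]
    m=(cc['depth']>0)&(X[...,2]>.17)&(X[...,2]<.36)&(a>-.16)&(a<.3)&(abs(b)<.1); print(n,np.percentile(a[m],[1,50,99]),np.percentile(X[m][:,2],[1,50,99]),m.sum())
E
```

```text
15.2167 [0.5574 0.2156 0.3112] [ 0.2089  0.3282 -0.7615]
u tcp 0.09611176072028756
scene [0.0482 0.0693 0.1007] [0.1728 0.2746 0.3557] 2231
side [0.0478 0.091  0.1173] [0.1732 0.2601 0.3449] 1948
```

Call:
{"name": "move_arm", "arguments": {
  "deltas": [
    [0.2,0,0,0,0,0,1],
    [0.2,0,0,0,0,0,1],
    [0.2,0,0,0,0,0,1],
    [0.2,0,0,0,0,0,1],
    [0.2,0,0,0,0,0,1]
  ]
}}

```text
time: 15.63
ee_pos: [0.548, 0.1762, 0.3111]
ee_rot: [0.438, -0.555, 0.555, -0.438]
wrist_force: [0.9, -0.1, -0.1]
finger_gap: 0.0008
```

Call:
{"name": "move_arm", "arguments": {
  "deltas": [
    [0,0,0,0,0,0,1],
    [0,-0.5,0,0,0,0,1],
    [0,-0.5,0,0,0,0,1],
    [0,0,0,0,0,0,1],
    [0,0,0,0,0,0,1]
  ]
}}

```text
time: 16.05
ee_pos: [0.5488, 0.1772, 0.3521]
ee_rot: [0.438, -0.554, 0.555, -0.439]
wrist_force: [-0.4, -0.3, 0.6]
finger_gap: 0.0005
```

Call:
{"name": "move_arm", "arguments": {
  "deltas": [
    [0,0,0,0,0,0,1],
    [0,0,0,0,0,0,1],
    [0,0,0,0,0,0,1],
    [0,0,0,0,0,0,1],
    [0,0,0,0,0,0,1]
  ]
}}

```text
time: 16.47
ee_pos: [0.5481, 0.1771, 0.3506]
ee_rot: [-0.439, 0.555, -0.555, 0.438]
wrist_force: [-0.4, -0.2, 0.6]
finger_gap: 0.0007
```

Call:
{"name": "move_arm", "arguments": {
  "deltas": [
    [0,0,0,0,0,0,1],
    [0,0,0,0,0,0,1],
    [0,0,0,0,0,0,1],
    [0,0,0,0,0,0,1],
    [0,0,0,0,0,0,1]
  ]
}}

```text
time: 16.88
ee_pos: [0.5483, 0.1771, 0.3511]
ee_rot: [0.438, -0.555, 0.555, -0.438]
wrist_force: [0.9, -0.4, -0.1]
finger_gap: 0.0004
```

Call:
{"name": "move_arm", "arguments": {
  "deltas": [
    [0,0,0,0,0,0,1],
    [0,0,0,0,0,0,1],
    [0,0,0,0,0,0,1],
    [0,0,0,0,0,0,1],
    [0,0,0,0,0,0,1]
  ]
}}

```text
time: 17.3
ee_pos: [0.5483, 0.1771, 0.3511]
ee_rot: [0.438, -0.555, 0.555, -0.438]
wrist_force: [0.2, 0.4, 0.5]
finger_gap: 0.0001
```

```bash
python3 - <<'E'
from h import *
np.set_printoptions(precision=4,suppress=True)
c=cap('scene','sc7.png'); w=cap('side','s7.png'); k=cap('wrist','w7.png'); s=arm.state()
print(s['time'],s['ee_pos'],s['wrist_force'])
u=np.array([.211,.977])
for n,cc in(('scene',c),('side',w),('wrist',k)):
    X=cloud(cc); a=(X[...,:2]-[.540,.121])@u; b=(X[...,:2]-[.540,.121])@[-.977,.211]
    m=(cc['depth']>0)&(X[...,2]>.155)&(X[...,2]<.3)&(a>-.12)&(a<.15)&(abs(b)<.1); q=X[m]
    A=np.c_[np.ones(m.sum()),a[m]]; print(n,m.sum(),np.percentile(q[:,2],[1,50,99]) if len(q) else 0,np.linalg.lstsq(A,q[:,2],rcond=None)[0] if len(q) else 0)
cv2.imwrite('pics/v7.png',np.hstack([cv2.resize(c['image'][...,::-1],(400,300)),cv2.resize(w['image'][...,::-1],(400,300))]))
E
```

```text
17.45 [0.5483 0.1771 0.3511] [-0.4488  0.3432  0.5133]
scene 1830 [0.158  0.1723 0.1761] [0.1719 0.0256]
side 5800 [0.1567 0.1721 0.1761] [ 0.1718 -0.0069]
wrist 18870 [0.1573 0.1712 0.1731] [ 0.1713 -0.0119]
```

View pics/v7.png

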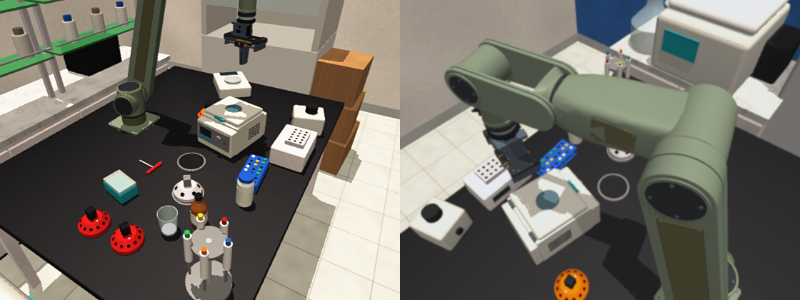

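The lid is shut: its top is flat at z 0.172, which is 150 + 22 mm. The arm is well clear and the other items are in place.

```bash
python3 -c "
from plant import arm
print(arm.close_job())"
```

```text
the job is handed in; nothing more can be done
None
```

The blue rotor is on the centrifuge's drive spindle, the lid is closed, and I handed the job in at about 17.5 s of the 64 s allowed.

- **Fitting:** I could see the dogs in the wrist picture, at about -48°, so I turned the rotor to that angle before lowering it. The slots went straight over the dogs, so no turning under pressure was needed and the rotor never rode on the dogs.
- **Lowering:** The cone pushed sideways with up to about 7 N. I shifted the rotor about 4 mm towards +y to ease that. At the bottom stop I pressed with about 11 N net, judging by the wrist force. That is slightly over the 10 N at which the spindle can be dragged round, but the rotor was already home and was not turning.
- **Seating check:** The rotor stopped at tool height 0.1113 m. Home should be 0.1108 m, and riding on the dogs would be 0.1168 m. After release, the grip top was at 0.1425 m from the wrist camera, as expected, and 0.144 m from the side camera. The rotor's top was at 0.102–0.103 m, with under 0.4° of tilt.
- **Lid check:** It lies shut with its top at about 0.172 m in all three cameras, which matches a closed lid. The slope fits across the lid were small but disagreed between cameras (+0.026, -0.007 and -0.012); I put that down to items at the edge of the fit.
- **Rest of the bench:** I saw nothing else on the bench moved in the last pictures. The arm was touching nothing at hand-in.

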